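Turn the drained gel tray face up on the viewing stand

ROBOT

A 6-joint arm with a two-finger parallel gripper is mounted at the origin on a cart in front of the work surface, level with it; the furniture and walls round the work are solid. World frame = base frame: x ahead of the robot, y to its left, z up, the work surface at z = 0. Lengths are in mm, angles in rad, forces in N, time in s.
With the tool pointing down it reaches from about 275 to 750 mm from the base axis. Payload 10.2 kg.
Tool frame: the origin (TCP) lies at the very end of the fingers, on their centre line; the grasp point (between the pads) lies 19 mm behind it (ctrl.grip_depth is the distance from the TCP to the grasp point, in mm); z points along the fingers, x is the direction in which the jaws open and shut, and the axes are right-handed (so a half turn about z gives the same grasp; the last joint's range is limited). The gripper opens to 85 mm and grips with 20 to 120 N. Pads are 22 mm wide; open, the fingers measure 114 mm over their backs; the gripper's body (76 mm by 85 mm) begins 54 mm behind the grasp point. The pads swing forward as they close: fully open they stand 13 mm farther back than shut.
Start: joints at [-1.413, 0.313, 1.498, -0, 1.331, -0.223], TCP at [195.111, -487.404, 231.294] pointing down, gripper open.
Joint ranges: [-2.94, 2.94], [-0.97, 2.17], [0.19, 2.56], [-1.23, 4.37], [0.02, 3.11], [-2.88, 2.88]. Speed limits (rad/s): [2.39, 2.39, 3.01, 3.14, 3.14, 3.14].

INTERFACE

Orientations are given as a unit quaternion [w, x, y, z].
In Python, from rig import ctrl gives the robot as it stands.
- The arm moves only by the tool play_rows, never from a script. Its argument "motion" is a list of rows, each a list of 2 entries, a list of its own where there are three numbers: the shift along the tool's x, y, z in mm, then the turn, a rotation vector about the tool's x, y, z in degrees. A call has 1 to 20 rows; each row shifts and turns the commanded pose from where the row before left it, along the tool's axes as they then stand; what a row does not reach is not made up. A row lasts 1/12 s, in which the tool goes at most 41.7 mm and 7.16 degrees, less where a joint would pass 70% of its speed; a pose out of reach is approached as far as the arm can. A call with a gripper value outside its range is refused whole. "fingers" is the finger opening in mm, from 0 to 85.4, set as the call begins (left out, the last holds). The fingers move at their own pace and stop on an object; "squeeze" is the grip in N (left out, the last holds). Time passes only in rows, so rows that do not move let the fingers close. It gives the time, the measured TCP pose, the force and the opening at its end, in the units of the state.
- ctrl.sense(): the state, without advancing time (a new reading comes with each control period).
- ctrl.capture(name): name is "scene" or "top" or "wrist"; returns the picture (480x640x3 uint8, red, green, blue); there is no depth.
- ctrl.get_calibration(name): a dict with "K" (3x3 intrinsics, pixels), "R" (3x3) and "t" (3): a world point X has camera coordinates R X + t; the wrist camera has in their place "tool_from_camera" (4x4, takes a point from camera to tool coordinates, whose origin is the TCP and whose axes are the tool frame's). Camera axes: x right, y down, z forward; pixel columns grow to the right and rows downward; lengths in mm; the calibration is good to about 2 mm. The wrist camera is an equidistant fisheye: a pixel r from the principal point sees the ray r / f radians off the axis. A picture is of the moment at which its call begins: read the wrist's pose just before it. get_calibration takes no time and is no camera call.
- ctrl.finish_job(): hands the job in, once; it reports no verdict.
Trained networks look in the newest picture that a camera, given by its name, has taken for a name from the list of things; names that differ only in an ending like _2 or _b are one class to them, and where a whole thing is asked for, a point or a joint stands for the part that bears it (a point fixed in the world has none). Each returns a list of dicts, best first, with "p" (0 to 1); they miss things now and then, are a little off and sometimes report something else, mostly with a low value. They report only what shows in the picture. A call takes as long as a camera call. They do not tell look-alikes from the thing itself.
- ctrl.spot_in(camera, name): "position" ([column, row] as shares, 0 to 1, of the picture: columns of its width, rows of its height, amid what is visible of it).
The state is a dict: "time_s": time; "joints": joint angles; "dq": joint speeds; "tau": joint torques, N m; "eef_pos": TCP position; "ee_rot": TCP orientation; "force": force on the tool from outside, world axes, zero at the start; "wrist_torque": the same for the moment, N m; "grip_width": opening from 0.0 (shut) to 1.0 (fully open).
Only numpy, scipy, OpenCV 4.12 (cv2) and the standard library are available. Lean on these libraries where they do the work, as an engineer would, in place of code of your own. Each camera call takes 0.05 s, during which the arm holds its last target. There are 200 camera calls.

TASK

The gel tray is draining in the wire rack with its open channel face down. Turn it over and lay it on the sloping panel of the viewing stand, open channel up, centred on the panel with one short end against the ledge at the bottom of the slope, and let go. After that, switch the stand on by pressing its push button fully down and letting it spring up again. Leave the conical flask and the small capped bottle where they stand.

Things in the scene. Friction and masses are not known exactly. Their poses are not given: they have to be found in the camera images.
- tray_mid (a point): centre of the gel tray: white plastic channel open at both short ends, 120 mm long (x) by 66 wide (y) by 22 high (z), floor 4 mm, walls 5 mm on the long sides, flat underside at z -11 mm; +z points out of the open channel. Loose, 80 to 170 g. It stands in the rack, +x end up, leaning 25 degrees from upright, channel facing partly down. Grip it across the 66 mm width.
- rack: wire drain rack, fixed; origin under its centre, z up. Foot plate 130 x 120 x 8 mm; a 10 mm wire bar along y, 90 mm long, centre 60 mm high, at x -24 mm, on which the channel side leans; behind the tray's foot a lip along y, 80 mm long, 24 mm high, at x +29 mm. The tray stands over the origin (up to 6 mm off along y), its y along rack y; its upper half is free.
- viewer: viewing stand, fixed: grey base 150 mm (x) by 175 mm (y, from -55 to +120 mm), 20 mm thick, carrying the sloping panel on two 34 mm wide struts and, on its +y part, the push button. Origin on the worktop below the middle line of the panel; z up; the slope faces its -x side.
- deck: sloping panel of the viewing stand, fixed: 105 mm up the slope (x), 46 wide (y), 8 thick, inclined 35 degrees; narrower than the tray, which overhangs it by 10 mm each side. Origin 40 mm above the worktop, on its upper surface in the middle of the ledge's face; z out of the panel, upward. Ledge 72 mm wide, 10 mm high. A well-laid tray has its centre at x 60, y 0, z 11 mm here.
- start_button (a joint): push button on the stand's base: 0 = up, grows as it is pressed down, 0.006 m = fully down; spring return, about 5 N at the bottom
- start_button_top (a point): centre of the top of the button's cap, 32 mm in diameter, facing straight up, 85 mm to the +y side of the panel's middle line; it moves with the cap
- flask: conical flask, glass, 63 mm in diameter and 109 mm high, bystander behind the work; origin at the centre of its underside
- small_bottle: small capped bottle, 46 mm in diameter and 86 mm high, bystander behind the work; origin at the centre of its underside
Not all that is in view belongs to the job. There is more than one size of the part that bears tray_mid; the job needs the larger.

How it is judged (in metres and radians):
On the way, in this order (a step that is already met when the one before it is completed fails the run):
1. the tray lies on the sloping panel, channel up, against the ledge, let go (angle between tray_mid's own z axis and vertical between 0.5 and 0.74 rad and angle between the x axis of tray_mid and the x axis of deck, either way round below 0.15 rad and x of tray_mid in the frame of deck between 0.055 and 0.068 m and y of tray_mid in the frame of deck between -0.012 and 0.012 m and z of tray_mid in the frame of deck between 0.007 and 0.017 m and contact force between tray and the fingers below 0.1 N), for 0.3 s.
2. the button is pressed fully down (value of joint start_button above 0.005 m), for 0.05 s.
At the end, for the whole second after the job is handed in: The tray lies at rest on the sloping panel with its channel side up (its z axis 29 to 42 degrees from vertical), its long axis along the slope within 8.5 degrees, centred within 12 mm across, its lower short end against the ledge (within 8 mm), touching the panel, let go; the button is up again (all of step 1 and value of joint start_button below 0.0015 m and linear speed of tray below 0.02 m/s).
It fails at once if the conical flask is shifted by more than 3 cm or tipped (distance of flask from where it was at the start of the episode above 0.03 m or angle between flask's own z axis and vertical above 0.35 rad).
It fails at once if the small capped bottle is shifted by more than 3 cm or tipped (distance of small_bottle from where it was at the start of the episode above 0.03 m or angle between small_bottle's own z axis and vertical above 0.35 rad).
It also fails if it takes over 53 s, if anything falls off the work surface, if the arm or the gripper's body presses on something with over 40 N, if the wrist force passes 120 N, or if a joint passes its speed limit or range.

## Working session

There is one attempt and no reset: what is moved stays moved. The work goes in short steps, Python scripts to look and compute and a tool call to move; the robot and the scene stay as the last step left them, time stands still between calls to the robot, and variables do not carry over. Pictures are saved under pics/ and viewed, about 8 in all and at most 12, crops included, and the job is handed in when it is done.

Besides the shell and the picture viewer there is one more tool, called after "Request:" as name(argument=value, ...), one argument or row to a line, values as JSON. play_rows: Moves the arm, as the interface text tells. Its arguments: {"type":"object","properties":{"motion":{"type":"array"},"fingers":{"type":"number"},"squeeze":{"type":"number"}},"required":["motion"]}

```bash
ls; mkdir -p pics
python3 - <<'E'
from rig import ctrl
import cv2,numpy as np
s=ctrl.sense(); print(s)
for c in ("scene","top"):
    im=ctrl.capture(c); cv2.imwrite(f"pics/{c}0.png",im[:,:,::-1])
    for n in ("tray_mid","rack","viewer","deck","start_button_top","flask","small_bottle"):
        print(c,n,[(round(d['p'],2),[round(d['position'][0]*640),round(d['position'][1]*480)]) for d in ctrl.spot_in(c,n)])
for c in ("scene","top","wrist"): print(c,ctrl.get_calibration(c))
print(ctrl.grip_depth)
E
```

```text
pics
{'time_s': 0.0, 'joints': array([-1.41339276e+00,  3.13431997e-01,  1.49841349e+00, -7.83531931e-06,
        1.33097719e+00, -2.23446022e-01]), 'dq': array([-4.71856158e-05,  2.74886647e-04, -5.82306176e-04,  6.26218190e-04,
        8.97560064e-05,  1.20607707e-03]), 'tau': array([-9.43923114e-04, -4.12269902e+01, -2.59740293e+01, -2.81349958e-04,
        4.19721051e-03,  3.78277753e-05]), 'eef_pos': array([ 195.07270372, -487.15112713,  230.75316129]), 'ee_rot': array([-4.46398529e-04,  8.28163791e-01, -5.60485822e-01, -4.23061424e-04]), 'force': array([-0.90589317, -0.50561845, -0.03041948]), 'wrist_torque': array([ 0.05481859,  0.0566412 , -0.04281631]), 'grip_width': 0.996085696366465}
scene tray_mid [(0.65, [389, 210]), (0.62, [399, 181])]
scene rack [(0.73, [388, 240])]
scene viewer []
scene deck [(0.77, [304, 319])]
scene start_button_top [(0.72, [337, 358]), (0.34, [389, 243])]
scene flask [(0.81, [256, 239])]
scene small_bottle [(0.74, [295, 178])]
top tray_mid [(0.83, [444, 255]), (0.76, [380, 274])]
top rack [(0.55, [366, 276])]
top viewer [(0.71, [241, 280])]
top dec
[... 750 characters left out ...]
   [-0.99750129,  0.01315279, -0.06941307],
       [ 0.06948416,  0.00502732, -0.99757039]]), 't': array([ -61.04911862,  574.5015389 , 1162.96568489])}
wrist {'K': array([[371.64829954,   0.        , 316.23384791],
       [  0.        , 371.64829954, 245.35005606],
       [  0.        ,   0.        ,   1.        ]]), 'tool_from_camera': array([[ 9.99999877e-01,  4.73953659e-04, -1.47131476e-04,
         1.14638341e+00],
       [-4.12182435e-04,  9.58338699e-01,  2.85633976e-01,
        -7.20068991e+01],
       [ 2.76379055e-04, -2.85633880e-01,  9.58338776e-01,
        -1.42599775e+02],
       [ 0.00000000e+00,  0.00000000e+00,  0.00000000e+00,
         1.00000000e+00]])}
18.700000000000003
```

Run:
```python
import cv2
a=cv2.imread('pics/scene0.png');b=cv2.imread('pics/top0.png')
cv2.imwrite('pics/scene0c.png',cv2.resize(a[130:430,200:500],None,fx=2,fy=2,interpolation=cv2.INTER_CUBIC))
cv2.imwrite('pics/top0c.png',cv2.resize(b[130:355,180:480],None,fx=2.66667,fy=2.66667,interpolation=cv2.INTER_CUBIC))
```

```text
(no output)
```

View pics/scene0c.png

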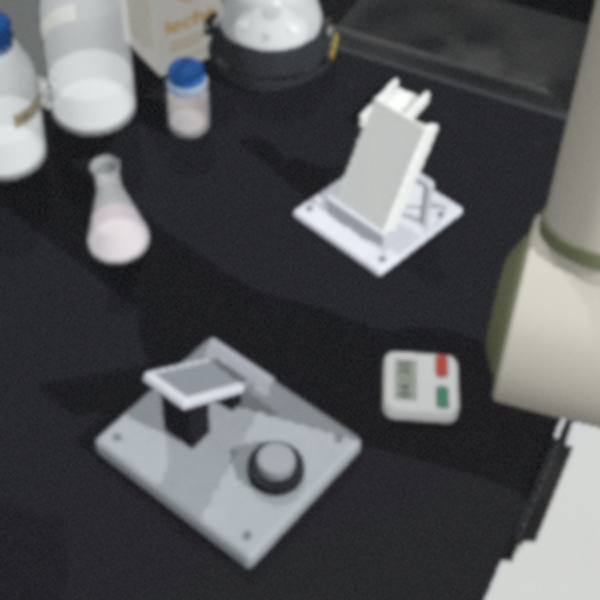

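View pics/top0c.png

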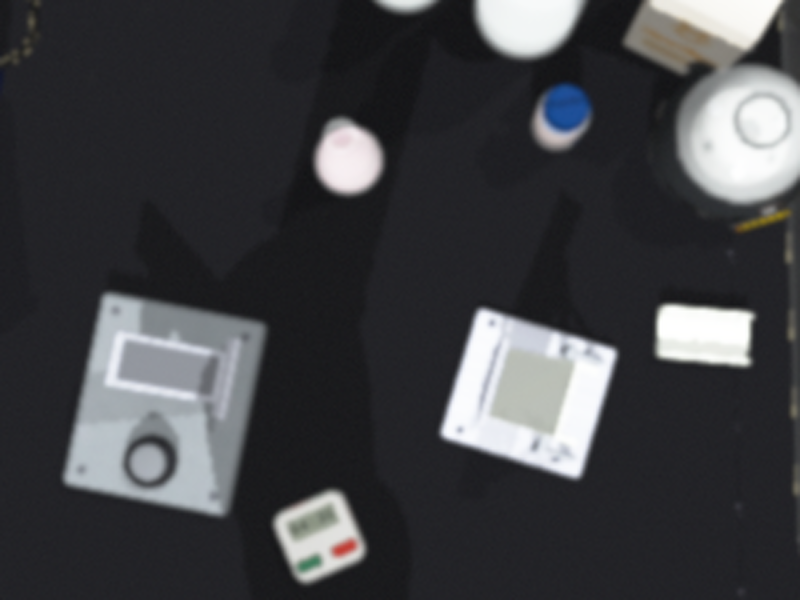

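```bash
cat > h.py <<'E'
import numpy as np, cv2
from scipy.optimize import least_squares
from scipy.spatial.transform import Rotation as Rn
def proj(c,P):
    X=np.atleast_2d(P)@c['R'].T+c['t']; x=X@np.array(c['K']).T; return x[:,:2]/x[:,2:]
def pose(p):  # x,y,yaw -> R,t
    return Rn.from_euler('z',p[2]).as_matrix(), np.array([p[0],p[1],0.])
def tf(p,P): R,t=pose(p); return np.atleast_2d(P)@R.T+t
E
python3 - <<'E'
from h import *
from rig import ctrl
C={c:ctrl.get_calibration(c) for c in ('top','scene')}
I={c:cv2.cvtColor(cv2.imread(f'pics/{c}0.png'),cv2.COLOR_BGR2GRAY) for c in C}
T=lambda a:[(180+u/2.66667,130+v/2.66667) for u,v in a]; S=lambda a:[(200+u/2,130+v/2) for u,v in a]
def hullcorners(c,pts):
    # refine: nearest vertex of 4-line fit on blob mask edges is overkill; subpixel corner
    p=np.array(pts,np.float32).reshape(-1,1,2); return cv2.cornerSubPix(I[c],p.copy(),(4,4),(-1,-1),(3,40,.01)).reshape(-1,2)
M={'rack':([(65,-60,8),(65,60,8),(-65,60,8),(-65,-60,8)],T([(480,308),(440,438),(580,478),(617,350)]),
     [(65,-60,8),(65,60,8),(-65,60,8)],S([(293,212),(380,271),(463,210)]),(480,-80,1.3)),
   'viewer':([(75,-55,20),(75,120,20),(-75,120,20),(-75,-55,20)],T([(106,293),(64,487),(228,516),(267,323)]),
     [(75,-55,20),(75,120,20),(-75,120,20),(-75,-55,20)],S([(97,440),(250,556),(361,438),(213,338)]),(480,140,1.4))}
for n,(Pt,pt,Ps,ps,x0) in M.items():
    for sub in (0,1):
      qt,qs=(hullcorners('top',pt),hullcorners('scene',ps)) if sub else (np.array(pt),np.array(ps))
      for use in ('t','s','ts'):
        f=lambda x:np.concatenate(([(proj(C['top'],tf(x,Pt))-qt).ravel()] if 't' in use else [])+([(proj(C['scene'],tf(x,Ps))-qs).ravel()] if 's' in use else []))
        r=least_squares(f,x0,loss='soft_l1',x_scale=(100,100,1)); print(n,sub,use,r.x.round(3),np.abs(r.fun).max().round(2))
    v=r.x
    if n=='viewer':
        a=np.radians(35)
        print('button',[(c,((proj(C[c],tf(v,[0,85,35]))[0]-[200,130])*2 if c=='scene' else (proj(C[c],tf(v,[0,85,35]))[0]-[180,130])*2.66667).round(1)) for c in C])
E
```

```text
rack 0 t [ 484.389 -191.569    1.266] 0.64
rack 0 s [ 483.562 -189.452    1.258] 1.01
rack 0 ts [ 484.288 -191.027    1.264] 1.36
rack 1 t [ 485.794 -190.177    1.258] 0.14
rack 1 s [ 483.578 -187.504    1.258] 0.7
rack 1 ts [ 484.959 -189.518    1.259] 1.61
viewer 0 t [510.651 128.015   1.37 ] 0.79
viewer 0 s [509.617 129.643   1.356] 2.27
viewer 0 ts [510.283 128.518   1.362] 2.25
viewer 1 t [512.361 130.414   1.359] 0.84
viewer 1 s [510.272 129.935   1.355] 2.25
viewer 1 ts [511.184 130.055   1.358] 2.0
button [('top', array([147.9, 462.3])), ('scene', array([275.8, 462. ]))]
```

Run:
```python
from h import *
from rig import ctrl
C={c:ctrl.get_calibration(c) for c in ('top','scene')}
cr=lambda c,p:((p-[200,130])*2 if c=='scene' else (p-[180,130])*2.66667).round(0)
rk=(485,-189.5,1.259); vw=(511,130,1.358)
s,c=np.sin(np.radians(25)),np.cos(np.radians(25))
Rt=np.array([[-s,0,-c],[0,1,0],[c,0,-s]])
im={k:cv2.imread(f'pics/{k}0.png') for k in C}
big={'scene':cv2.resize(im['scene'][130:430,200:500],None,fx=2,fy=2,interpolation=2),'top':cv2.resize(im['top'][130:355,180:480],None,fx=2.66667,fy=2.66667,interpolation=2)}
def draw(k,P,col):
    q=cr(k,proj(C[k],P)).astype(np.int32); cv2.polylines(big[k],[q],True,col,1); return q.tolist()
for k in C:
    for dy in (0,):
        P=np.array([[60,-33,-11],[60,33,-11],[-60,33,-11],[-60,-33,-11]])@Rt.T+[-9.6,dy,67]
        print(k,'tray',draw(k,tf(rk,P),(0,0,255)))
    a=np.radians(35); D=np.array([[np.cos(a),0,-np.sin(a)],[0,1,0],[np.sin(a),0,np.cos(a)]])
    for x0 in (-40,-50):
        Q=np.array([[105,-23,0],[105,23,0],[0,23,0],[0,-23,0]])@D.T+[x0,0,40]
        L=np.array([[0,-36,0],[0,36,0],[0,36,10],[0,-36,10]])@D.T+[x0,0,40]
        print(k,x0,'deck',draw(k,tf(vw,Q),(0,255,0) if x0==-40 else (255,0,255)),draw(k,tf(vw,L),(0,255,0) if x0==-40 else (255,0,255)))
out=np.hstack([big['scene'][60:520,60:460],big['top'][270:600,50:450].copy() if 0 else cv2.resize(big['top'][270:500,50:450],(400,230))[:230] if 0 else np.vstack([big['top'][270:500,40:440],big['top'][270:500,400:800]])])
cv2.imwrite('pics/ov.png',out)
```

```text
top tray [[582, 363], [559, 441], [490, 419], [511, 349]]
top -40 deck [[107, 329], [95, 383], [206, 402], [217, 351]] [[220, 337], [203, 417], [208, 419], [225, 338]]
top -50 deck [[118, 331], [107, 385], [217, 405], [228, 353]] [[231, 339], [214, 419], [219, 421], [236, 340]]
scene tray [[377, 95], [429, 126], [385, 232], [337, 199]]
scene -40 deck [[137, 379], [179, 409], [250, 389], [210, 361]] [[199, 354], [262, 397], [266, 387], [203, 344]]
scene -50 deck [[146, 371], [187, 401], [258, 382], [218, 355]] [[207, 347], [269, 390], [274, 380], [211, 337]]
```

View pics/ov.png

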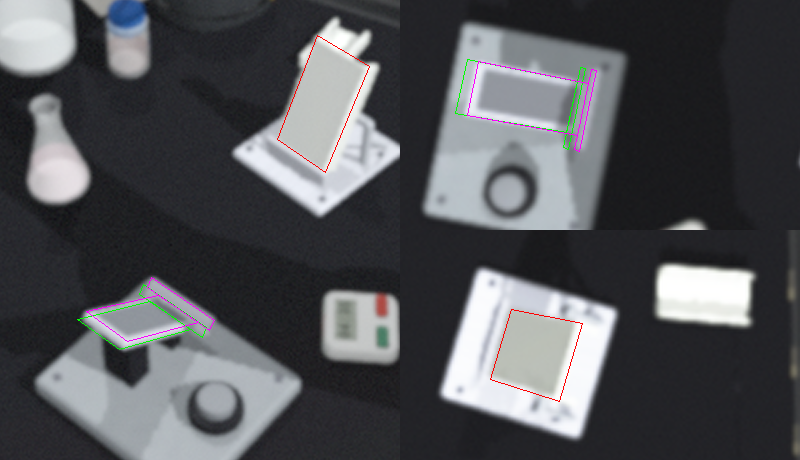

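Request:
play_rows(
  motion=[
    [[0, 0, 0], [0, 0, -6.3]],
    [[0, 0, 0], [0, 0, -6.3]],
    [[0, 0, 0], [0, 0, -6.3]],
    [[0, 0, 0], [0, 0, -6.3]],
    [[0, 0, 0], [0, 0, -6.3]],
    [[0, 0, 0], [0, 0, -6.3]],
    [[0, 0, 0], [0, 0, -6.3]],
    [[0, 0, 0], [0, 0, -6.2]],
    [[17, -26, 3], [0, 0, 0]],
    [[17, -26, 3], [0, 0, 0]],
    [[17, -26, 3], [0, 0, 0]],
    [[17, -26, 3], [0, 0, 0]],
    [[17, -26, 3], [0, 0, 0]],
    [[17, -26, 3], [0, 0, 0]],
    [[17, -26, 3], [0, 0, 0]],
    [[17, -26, 3], [0, 0, 0]],
    [[17, -26, 3], [0, 0, 0]],
    [[17, -26, 3], [0, 0, 0]],
  ],
  fingers=85,
  squeeze=50,
)

```text
time_s: 2.3
eef_pos: [437.8, -291.0, 201.2]
ee_rot: [0.0, 0.988, -0.155, 0.0]
force: [0.7, -0.1, -0.5]
grip_width: 0.993
```

Request:
play_rows(
  motion=[
    [[0, 0, 0], [6.4, 0, 0]],
    [[0, 0, 0], [6.4, 0, 0]],
    [[0, 0, 0], [6.4, 0, 0]],
    [[0, 0, 0], [6.4, 0, 0]],
    [[0, 0, 0], [6.4, 0, 0]],
    [[0, 0, 0], [6.5, 0, 0]],
    [[0, 0, 0], [6.5, 0, 0]],
    [[0, 0, 0], [0, 0, 0]],
    [[0, 0, 0], [0, 0, 0]],
  ],
)

```text
time_s: 3.05
eef_pos: [436.4, -292.7, 200.4]
ee_rot: [-0.377, 0.913, -0.144, 0.059]
force: [0.1, -0.2, 0.3]
grip_width: 0.997
```

```bash
cat >> h.py <<'E'
RK=np.array((485,-189.5,1.259)); VW=np.array((511,130,1.358))
def toolR(yaw,phi):  # tool z in vertical plane of heading yaw, at elevation angle phi(deg); tool x=-y axis of frame
    u=np.array([np.cos(yaw),np.sin(yaw),0]); z=np.cos(np.radians(phi))*u+np.array([0,0,np.sin(np.radians(phi))])
    x=-np.array([-u[1],u[0],0]); return np.column_stack([x,np.cross(z,x),z])
def cur():
    from rig import ctrl
    s=ctrl.sense(); q=s['ee_rot']; return s,np.array(s['eef_pos']),Rn.from_quat([q[1],q[2],q[3],q[0]]).as_matrix()
def rel(p,R):
    s,p0,R0=cur(); return (R0.T@(np.array(p)-p0)).round(1),np.degrees(Rn.from_matrix(R0.T@R).as_rotvec()).round(2)
def wproj(P,p0,R0,c):  # world->wrist px
    X=(np.atleast_2d(P)-p0)@R0; T=np.linalg.inv(c['tool_from_camera']); X=X@T[:3,:3].T+T[:3,3]
    r=np.hypot(X[:,0],X[:,1]); th=np.arctan2(r,X[:,2]); K=c['K']
    return np.column_stack([K[0][2]+K[0][0]*th*X[:,0]/r,K[1][2]+K[1][1]*th*X[:,1]/r])
s25,c25=np.sin(np.radians(25)),np.cos(np.radians(25))
TR=np.array([[-s25,0,-c25],[0,1,0],[c25,0,-s25]]); TC=np.array([-9.6,0,67])
E
python3 - <<'E'
from h import *
from rig import ctrl
s,p,R=cur(); im=ctrl.capture('wrist')[:,:,::-1].copy(); cv2.imwrite('pics/w1raw.png',im)
np.savez('pics/w1.npz',p=p,R=R)
print(s['time_s'],s['joints'].round(4),p.round(1),s['force'])
print(rel((459.5,-268.5,158.7),toolR(RK[2],315)))
c=ctrl.get_calibration('wrist')
P=np.array([[60,-33,-11],[60,33,-11],[-60,33,-11],[-60,-33,-11]])@TR.T+TC
Q=np.array([[60,-33,11],[60,33,11],[-60,33,11],[-60,-33,11]])@TR.T+TC
F=np.array([(65,-60,8),(65,60,8),(-65,60,8),(-65,-60,8)])
for X,col in ((P,(0,0,255)),(Q,(0,255,0)),(F,(255,0,0))):
    q=wproj(tf(RK,X),p,R,c); print(q.round(0).tolist()); cv2.polylines(im,[q.astype(np.int32)],True,col,1)
cv2.imwrite('pics/w1.png',im)
E
```

```text
3.05 [-1.0781  0.5716  1.3946  0.5431  1.7505 -0.8268] [ 436.4 -292.7  200.4] [ 0.0856297  -0.24394673  0.3119939 ]
(array([14.3,  9.1, 51. ]), array([ 0.19, -0.01, -0.01]))
[[382.0, 225.0], [290.0, 225.0], [298.0, 238.0], [362.0, 238.0]]
[[382.0, 256.0], [290.0, 256.0], [298.0, 259.0], [362.0, 259.0]]
[[383.0, 212.0], [275.0, 212.0], [269.0, 325.0], [393.0, 324.0]]
```

View pics/w1.png

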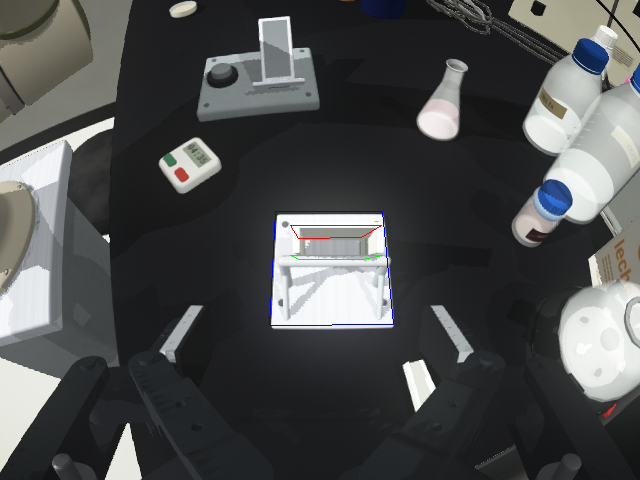

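Run:
```python
import cv2
g=cv2.cvtColor(cv2.imread('pics/w1raw.png'),cv2.COLOR_BGR2GRAY)
for r in (222,226,230,240,250): print(r,g[r,282:310].tolist(),g[r,364:392].tolist())
cv2.imwrite('pics/w1z.png',cv2.resize(g[200:335,255:410],None,fx=5,fy=4.4,interpolation=cv2.INTER_CUBIC)[:600])
```

```text
222 [204, 151, 140, 138, 137, 175, 209, 240, 251, 250, 250, 252, 254, 253, 253, 252, 251, 252, 253, 253, 253, 252, 252, 252, 252, 252, 253, 253] [253, 254, 253, 253, 253, 253, 253, 253, 254, 253, 249, 247, 246, 246, 250, 253, 254, 254, 253, 221, 124, 59, 48, 48, 48, 47, 48, 50]
226 [212, 146, 135, 120, 146, 199, 242, 249, 249, 250, 251, 255, 255, 255, 255, 255, 255, 254, 255, 254, 254, 254, 254, 254, 254, 254, 254, 254] [255, 255, 255, 255, 255, 255, 255, 255, 255, 255, 255, 255, 255, 255, 255, 255, 255, 255, 255, 234, 203, 84, 50, 50, 48, 47, 48, 52]
230 [250, 251, 251, 250, 244, 241, 240, 240, 244, 249, 251, 255, 255, 255, 255, 255, 254, 226, 166, 146, 145, 146, 146, 146, 146, 147, 147, 146] [145, 145, 145, 144, 144, 144, 145, 144, 144, 145, 237, 245, 245, 254, 255, 255, 255, 255, 255, 238, 222, 119, 60, 49, 50, 50, 51, 53]
240 [238, 239, 239, 238, 239, 239, 238, 238, 238, 236, 243, 255, 255, 255, 255, 255, 254, 226, 172, 171, 164, 156, 163, 212, 231, 231, 233, 229] [149, 124, 130, 143, 216, 246, 246, 246, 246, 246, 246, 246, 244, 254, 255, 255, 255, 255, 255, 241, 207, 195, 122, 63, 51, 51, 51, 50]
250 [238, 238, 238, 237, 238, 237, 237, 236, 237, 235, 241, 255, 255, 255, 255, 255, 254, 227, 172, 171, 164, 156, 142, 157, 171, 172, 175, 173] [150, 129, 130, 143, 216, 246, 247, 246, 246, 246, 246, 246, 246, 254, 255, 255, 255, 255, 255, 249, 210, 201, 196, 131, 60, 52, 51, 52]
```

View pics/w1z.png

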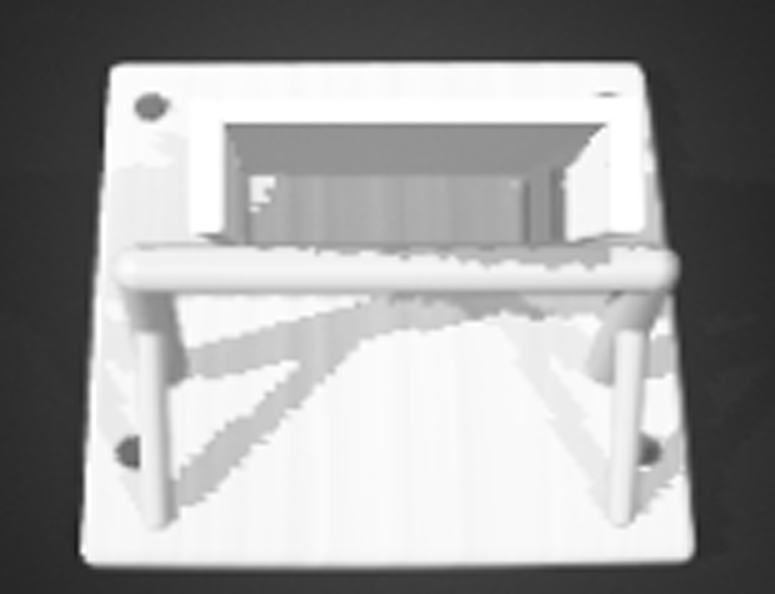

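Request:
play_rows(
  motion=[
    [[8, 4.5, 5], [0.2, 0, 0]],
    [[8.3, 4.6, 5], [0, 0, 0]],
    [[0, 0, 25], [0, 0, 0]],
    [[0, 0, 25], [0, 0, 0]],
    [[0, 0, 25], [0, 0, 0]],
    [[0, 0, 20], [0, 0, 0]],
    [[0, 0, 15], [0, 0, 0]],
    [[0, 0, 0], [0, 0, 0]],
    [[0, 0, 0], [0, 0, 0]],
  ],
)

```text
time_s: 3.85
eef_pos: [477.0, -221.8, 110.3]
ee_rot: [-0.379, 0.912, -0.143, 0.059]
force: [0.0, -0.3, 0.3]
grip_width: 0.995
```

Run:
```python
from h import *
from rig import ctrl
s,p,R=cur(); im=ctrl.capture('wrist')[:,:,::-1].copy()
print(s['joints'].round(4),p.round(1),s['force'].round(1))
print(rel((483.1,-201.8,88),toolR(RK[2],315)))
c=ctrl.get_calibration('wrist'); o=np.array([0,-2,0])
for z,col in ((-11,(0,0,255)),(11,(0,255,0))):
    q=wproj(tf(RK,np.array([[60,-33,z],[60,33,z],[-60,33,z],[-60,-33,z]])@TR.T+TC+o),p,R,c); cv2.polylines(im,[q.astype(np.int32)],True,col,1)
cv2.imwrite('pics/w2.png',cv2.resize(im[160:460,120:520],None,fx=2,fy=2,interpolation=2))
```

```text
[-0.9546  0.6447  1.5431  0.6041  1.5101 -0.8587] [ 477.  -221.8  110.3] [ 0.  -0.3  0.3]
(array([-0.6,  0.8, 31.4]), array([-0.12, -0.02,  0.07]))
```

View pics/w2.png

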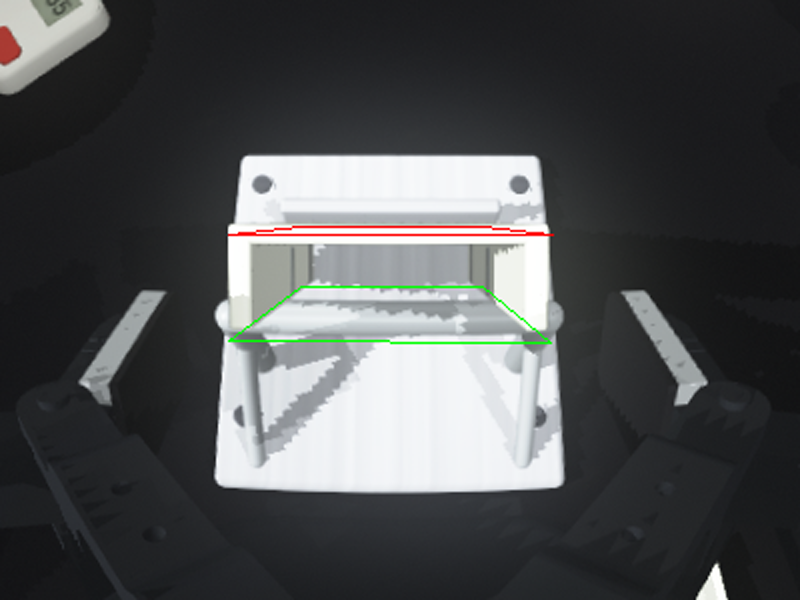

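Request:
play_rows(
  motion=[
    [[-0.5, -1, 12], [0, 0, 0]],
    [[0, 0, 11], [0, 0, 0]],
    [[0, 0, 10], [0, 0, 0]],
    [[0, 0, 0], [0, 0, 0]],
  ],
)

```text
time_s: 4.23
eef_pos: [483.1, -197.3, 86.4]
ee_rot: [-0.381, 0.912, -0.143, 0.059]
force: [0.9, 1.0, -0.6]
grip_width: 0.996
```

Request:
play_rows(
  motion=[
    [[0, 0, 0], [0, 0, 0]],
    [[0, 0, 0], [0, 0, 0]],
    [[0, 0, 0], [0, 0, 0]],
    [[0, 0, 0], [0, 0, 0]],
    [[0, 0, 0], [0, 0, 0]],
    [[0, 0, 0], [0, 0, 0]],
    [[0, 0, 0], [0, 0, 0]],
    [[0, 0, 0], [0, 0, 0]],
    [[0, 0, 0], [0, 0, 0]],
    [[0, 0, 0], [0, 0, 0]],
  ],
  fingers=40,
  squeeze=50,
)

```text
time_s: 5.07
eef_pos: [483.4, -199.3, 87.9]
ee_rot: [-0.38, 0.912, -0.144, 0.06]
force: [0.4, -0.8, 1.5]
grip_width: 0.763
```

Run:
```python
from h import *
from rig import ctrl
s,p,R=cur(); im=ctrl.capture('wrist')[:,:,::-1].copy(); cv2.imwrite('pics/w3raw.png',im)
print(s['time_s'],s['joints'].round(4),p.round(1),s['force'].round(1),s['wrist_torque'].round(2),s['grip_width'])
c=ctrl.get_calibration('wrist'); o=np.array([1.5,-2,1.5])
for z,col in ((-11,(0,0,255)),(11,(0,255,0))):
    q=wproj(tf(RK,np.array([[60,-33,z],[60,33,z],[-60,33,z],[-60,-33,z]])@TR.T+TC+o),p,R,c); cv2.polylines(im,[q.astype(np.int32)],True,col,1)
cv2.imwrite('pics/w3.png',cv2.resize(im[160:460,120:520],None,fx=2,fy=2,interpolation=2))
# tray in tool frame, expected
print('ctr in tool',R.T@(tf(RK,TC+o)[0]-p))
```

```text
5.0667 [-0.9221  0.6615  1.5879  0.6267  1.4442 -0.8723] [ 483.4 -199.3   87.9] [ 0.4 -0.8  1.5] [-0.26 -0.15 -0.13] 0.7634054467613108
ctr in tool [ 0.46367951 12.51152791 14.86447639]
```

View pics/w3.png

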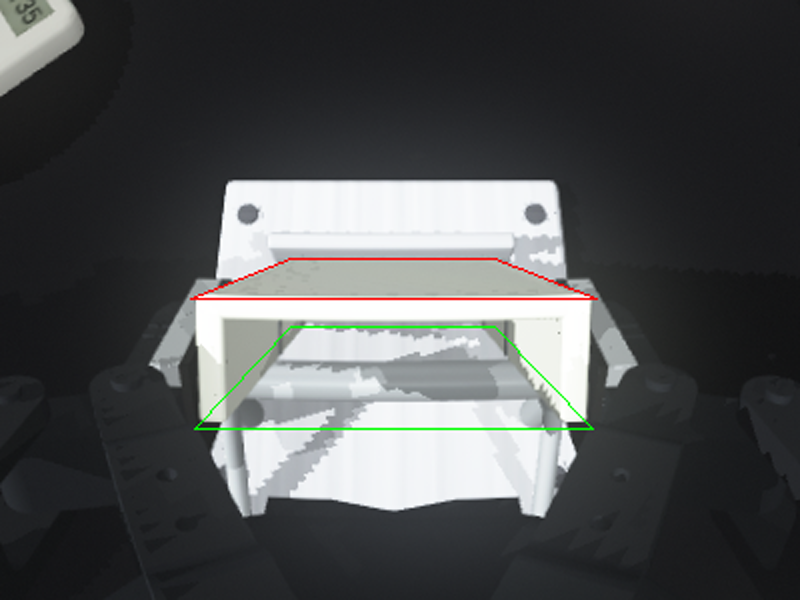

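Request:
play_rows(
  motion=[
    [[0, -5, -5], [0, 0, 0]],
    [[0, -10, -10], [0, 0, 0]],
    [[0, -15, -15], [0, 0, 0]],
    [[0, -17, -17], [0, 0, 0]],
    [[0, -17, -17], [0, 0, 0]],
    [[0, -17, -17], [0, 0, 0]],
    [[0, -15, -15], [0, 0, 0]],
    [[0, -10, -10], [0, 0, 0]],
    [[0, -5, -5], [0, 0, 0]],
    [[0, 0, 0], [0, 0, 0]],
    [[0, 0, 0], [0, 0, 0]],
  ],
  squeeze=70,
)

```text
time_s: 6.03
eef_pos: [483.0, -199.5, 244.5]
ee_rot: [-0.38, 0.912, -0.144, 0.059]
force: [-1.1, 0.8, -0.6]
grip_width: 0.762
```

Run:
```python
from h import *
from rig import ctrl
s,p,R=cur(); im=ctrl.capture('wrist')[:,:,::-1].copy(); cv2.imwrite('pics/w4raw.png',im)
print(s['time_s'],s['joints'].tolist(),p.round(1),s['ee_rot'].tolist(),s['force'].round(1),s['wrist_torque'].round(2),s['grip_width'])
# compare end-face position with w3
a=cv2.cvtColor(cv2.imread('pics/w3raw.png'),cv2.COLOR_BGR2GRAY);b=cv2.cvtColor(im,cv2.COLOR_BGR2GRAY)
for col in (300,316,332): print(a[285:325,col].tolist(),b[285:325,col].tolist())
cv2.imwrite('pics/w4.png',cv2.resize(im[160:460,120:520],None,fx=2,fy=2,interpolation=2))
J=[(-1.41339,.313432,1.498413,0,1.330977,-.223446),(-1.0781,.5716,1.3946,.5431,1.7505,-.8268),(-.9546,.6447,1.5431,.6041,1.5101,-.8587),(-.9221,.6615,1.5879,.6267,1.4442,-.8723),s['joints']]
P=[(195.07,-487.15,230.75),(436.4,-292.7,200.4),(477,-221.8,110.3),(483.4,-199.3,87.9),p]
def fk(x,q):
    H,a1,d,L1,L2,e,T=x; z=lambda t:Rn.from_euler('z',t).as_matrix(); y=lambda t:Rn.from_euler('y',t).as_matrix()
    M=z(q[0]); o=np.array([0,0,H])+M@[a1,d,0]
    M=M@y(q[1]); o=o+M@[0,0,L1]; M=M@y(q[2]); o=o+M@[e,0,L2]; M=M@z(q[3])@y(q[4])@z(q[5]); return o+M@[0,0,T],M
for sg in (1,-1):
  f=lambda x:np.concatenate([fk(x,q)[0]-pp for q,pp in zip(J,P)])
  r=least_squares(f,(300,0,116*sg,350,350,0,250)); print(r.x.round(1),np.abs(r.fun).max())
  print(fk(r.x,J[-1])[1].round(3).tolist(),R.round(3).tolist())
```

```text
6.0333 [-0.922751935275217, 0.45651427928672045, 1.45837326749142, 0.6276757613886637, 1.7168193517199837, -0.6767197238481397] [ 483.  -199.5  244.5] [-0.37958132146519835, 0.9120201037860398, -0.14351796007157636, 0.059497443825162186] [-1.1  0.8 -0.6] [-0.45  0.13  0.  ] 0.7618733057679414
[188, 181, 178, 176, 172, 180, 181, 181, 182, 182, 181, 182, 182, 183, 182, 181, 183, 182, 181, 182, 182, 182, 180, 211, 248, 254, 254, 255, 255, 255, 254, 254, 254, 253, 245, 202, 162, 161, 162, 161] [53, 53, 54, 72, 121, 173, 174, 176, 176, 176, 176, 176, 177, 177, 177, 177, 177, 175, 177, 177, 177, 177, 174, 214, 250, 254, 255, 255, 255, 255, 254, 254, 254, 252, 244, 230, 245, 245, 245, 246]
[188, 180, 177, 179, 180, 181, 181, 181, 181, 182, 181, 181, 182, 182, 182, 182, 182, 181, 182, 182, 182, 178, 172, 206, 248, 253, 254, 255, 255, 255, 255, 254, 254, 253, 246, 204, 165, 165, 165, 164] [54, 53, 54, 71, 119, 174, 174, 174, 175, 175, 176, 176, 177, 176, 177, 177, 178, 176, 177, 178, 177, 174, 171, 209, 250, 254, 255, 255, 255, 255, 254, 254, 254, 253, 245, 231, 248, 248, 248, 248]
[186, 179,
[... 161 characters left out ...]
245, 202, 165, 165, 164, 164] [53, 54, 53, 72, 122, 174, 174, 174, 174, 174, 175, 175, 176, 177, 177, 177, 178, 177, 177, 177, 178, 178, 176, 213, 250, 254, 255, 255, 255, 254, 254, 254, 254, 252, 244, 230, 246, 246, 245, 245]
[2.013e+02 1.000e-01 1.163e+02 4.393e+02 3.974e+02 3.940e+01 2.553e+02] 0.056836331348961266
[[-0.952, 0.217, 0.217], [0.307, 0.671, 0.675], [0.0, 0.709, -0.705]] [[0.952, -0.217, 0.217], [-0.307, -0.671, 0.675], [-0.0, -0.709, -0.705]]
[2.013e+02 1.000e-01 1.163e+02 4.393e+02 3.974e+02 3.940e+01 2.553e+02] 0.056836355189545884
[[-0.952, 0.217, 0.217], [0.307, 0.671, 0.675], [0.0, 0.709, -0.705]] [[0.952, -0.217, 0.217], [-0.307, -0.671, 0.675], [-0.0, -0.709, -0.705]]
```

View pics/w4.png

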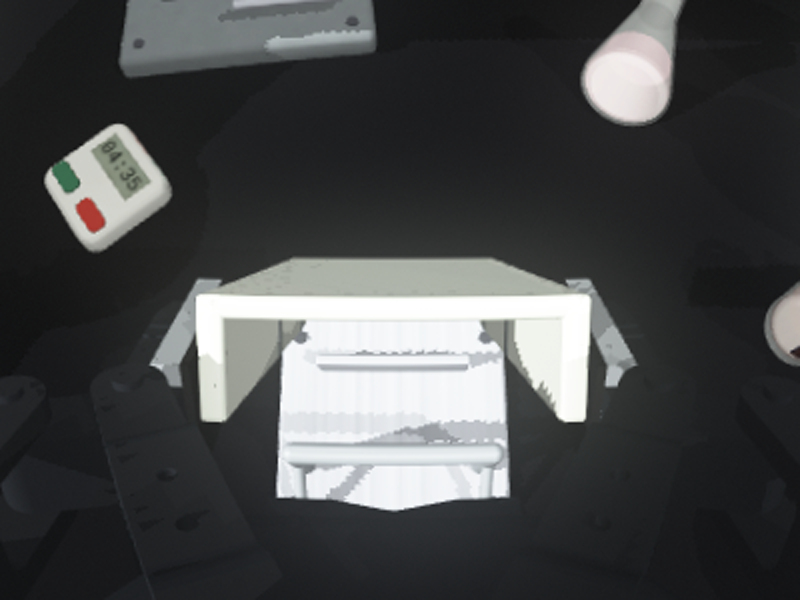

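```bash
cat >> h.py <<'E'
X=(201.3,0.1,116.3,439.3,397.4,39.4,255.3)
def fk(q):
    H,a1,d,L1,L2,e,T=X; z=lambda t:Rn.from_euler('z',t).as_matrix(); y=lambda t:Rn.from_euler('y',t).as_matrix()
    M=z(q[0]); o=np.array([0,0,H])+M@[a1,d,0]
    M=M@y(q[1]); o=o+M@[0,0,L1]; M=M@y(q[2]); o=o+M@[e,0,L2]; M=M@z(q[3])@y(q[4])@z(q[5]+np.pi); return o+M@[0,0,T],M
LO=np.array([-2.94,-.97,.19,-1.23,.02,-2.88]);HI=np.array([2.94,2.17,2.56,4.37,3.11,2.88])
def ik(p,R,q0):
    f=lambda q:np.r_[(fk(q)[0]-p)/300,Rn.from_matrix(fk(q)[1].T@R).as_rotvec()]
    r=least_squares(f,np.clip(q0,LO+.001,HI-.001),bounds=(LO,HI)); return r.x,np.abs(r.fun).max()
XD=-48
a35=np.radians(35); DR=np.array([[np.cos(a35),0,-np.sin(a35)],[0,1,0],[np.sin(a35),0,np.cos(a35)]])
def deckT(): # world R,t of deck
    Rv,t=pose(VW); return Rv@DR, t+Rv@np.array([XD,0,40.])
E
python3 - <<'E'
from h import *
from rig import ctrl
c=ctrl.get_calibration('wrist')
s,p,R=cur()
px=np.array([(218.5,308.5),(415,308.5),(266.5,289),(366.5,289),(220,371),(413.5,371)])
# tool x=-tray y : left in image = tool -x = tray +y
B=np.array([(60,33,-11),(60,-33,-11),(-60,33,-11),(-60,-33,-11),(60,33,11),(60,-33,11)])
R0=toolR(RK[2],315).T@pose(RK)[0]@TR
def trayT(v): return Rn.from_rotvec(v[3:]).as_matrix()@R0, np.array(v[:3])
def f(v): M,t=trayT(v); return (wproj(B@M.T+t,np.zeros(3),np.eye(3),c)-px).ravel()
r=least_squares(f,(0,12.5,15,0,0,0),x_scale=(10,10,10,.1,.1,.1)); print(r.x.round(3),r.fun.round(1))
r1=least_squares(lambda v:f(np.r_[v,0,0,0]),(0,12.5,15)); print(r1.x.round(2),r1.fun.round(1))
M,t=trayT(np.r_[r1.x,0,0,0]); np.savez('tray.npz',M=M,t=t)
Rd,td=deckT(); Rg=Rd@M.T
for name,off in (('place',(62,0,12.5)),('above',(62,0,60)),('high',(62,0,130))):
    pg=td+Rd@np.array(off)-Rg@t; q,e=ik(pg,Rg,s['joints']); print(name,pg.round(1),'rel',rel(pg,Rg),'q',q.round(3),e.round(5))
E
```

```text
[ 3.1500e-01  1.3895e+01  1.8630e+01 -2.0000e-03 -0.0000e+00 -0.0000e+00] [ 0.  -0.3  0.  -0.3 -0.5 -0.   0.5  0.   0.3  0.3 -0.3  0.3]
[ 0.32 13.82 18.71] [ 0.  -0.2 -0.  -0.1 -0.4 -0.4  0.5 -0.4  0.3  0.3 -0.4  0.3]
place [514.4 147.3  93.2] rel (array([ -76.3, -132.1,  347.4]), array([-80.17,  -0.46,  -6.16])) q [ 0.3    0.702  1.398 -0.532  1.4    0.702] 0.0
above [508.7 120.7 132.1] rel (array([ -73.6, -140.6,  300.8]), array([-80.17,  -0.46,  -6.16])) q [ 0.26   0.618  1.431 -0.542  1.425  0.646] 0.0
high [500.2  81.5 189.5] rel (array([ -69.7, -153.2,  232. ]), array([-80.17,  -0.46,  -6.16])) q [ 0.197  0.504  1.457 -0.557  1.471  0.55 ] 0.0
```

Request:
play_rows(
  motion=[
    [[0, 0, 0], [-6.68, -0.04, -0.51]],
    [[0, 0, 0], [-6.68, -0.04, -0.51]],
    [[0, 0, 0], [-6.68, -0.04, -0.51]],
    [[0, 0, 0], [-6.68, -0.04, -0.51]],
    [[0, 0, 0], [-6.68, -0.04, -0.51]],
    [[0, 0, 0], [-6.68, -0.04, -0.51]],
    [[0, 0, 0], [-6.68, -0.04, -0.51]],
    [[0, 0, 0], [-6.68, -0.04, -0.51]],
    [[0, 0, 0], [-6.68, -0.04, -0.51]],
    [[0, 0, 0], [-6.68, -0.04, -0.51]],
    [[0, 0, 0], [-6.68, -0.04, -0.51]],
    [[0, 0, 0], [-6.68, -0.04, -0.51]],
    [[0, 0, 0], [0, 0, 0]],
    [[0, 0, 0], [0, 0, 0]],
  ],
)

```text
time_s: 7.25
eef_pos: [483.1, -198.6, 243.1]
ee_rot: [0.298, 0.949, -0.1, -0.033]
force: [0.0, -0.5, -1.7]
grip_width: 0.762
```

```bash
cat > goal.py <<'E'
from h import *
import sys
d=np.load('tray.npz'); M,t=d['M'],d['t']; Rd,td=deckT(); Rg=Rd@M.T
s,p,R=cur(); print(s['time_s'],p.round(1),s['force'].round(1),s['grip_width'].round(3))
print('tray now in deck',(Rd.T@(p+R@t-td)).round(1),np.degrees(Rn.from_matrix(Rd.T@R@M).as_rotvec()).round(2))
for off in ((62,0,130),(62,0,60),(62,0,25),(62,0,12.5)):
    pg=td+Rd@np.array(off)-Rg@t; print(off,rel(pg,Rg))
E
python3 goal.py
```

```text
Traceback (most recent call last):
  File "goal.py", line 4, in <module>
    s,p,R=cur(); print(s['time_s'],p.round(1),s['force'].round(1),s['grip_width'].round(3))
                                                                  ^^^^^^^^^^^^^^^^^^^^^
AttributeError: 'float' object has no attribute 'round'
```

```bash
sed -i "s/s\['grip_width'\].round(3)/s['grip_width']/" goal.py; python3 goal.py
```

```text
7.25 [ 483.1 -198.6  243.1] [ 0.  -0.5 -1.7] 0.7623461014808148
tray now in deck [-134.4  -42.4  333. ] [ 0.15 -0.14 -0.03]
(62, 0, 130) (array([ -42. , -258.3, -114.4]), array([-0.14,  0.08,  0.13]))
(62, 0, 60) (array([ -41.8, -324.1,  -90.3]), array([-0.14,  0.08,  0.13]))
(62, 0, 25) (array([ -41.7, -356.9,  -78.2]), array([-0.14,  0.08,  0.13]))
(62, 0, 12.5) (array([ -41.7, -368.7,  -73.9]), array([-0.14,  0.08,  0.13]))
```

Request:
play_rows(
  motion=[
    [[-4.2, -25.8, -11.4], [0, 0, 0]],
    [[-4.2, -25.8, -11.4], [0, 0, 0]],
    [[-4.2, -25.8, -11.4], [0, 0, 0]],
    [[-4.2, -25.8, -11.4], [0, 0, 0]],
    [[-4.2, -25.8, -11.4], [0, 0, 0]],
    [[-4.2, -25.8, -11.4], [0, 0, 0]],
    [[-4.2, -25.8, -11.4], [0, 0, 0]],
    [[-4.2, -25.8, -11.4], [0, 0, 0]],
    [[-4.2, -25.8, -11.4], [0, 0, 0]],
    [[-4.2, -25.8, -11.4], [0, 0, 0]],
    [[0, -22, 8], [0, 0, 0]],
    [[0, -22, 8], [0, 0, 0]],
    [[0, -22, 8], [0, 0, 0]],
    [[0, 0, 0], [0, 0, 0]],
    [[0, 0, 0], [0, 0, 0]],
  ],
)

```text
time_s: 8.5
eef_pos: [509.5, 118.4, 132.1]
ee_rot: [0.299, 0.948, -0.102, -0.033]
force: [0.1, -0.1, -0.3]
grip_width: 0.763
```

```bash
python3 goal.py
python3 - <<'E'
from h import *
from rig import ctrl
a=ctrl.capture('scene')[:,:,::-1].copy()
s,p,R=cur(); b=ctrl.capture('wrist')[:,:,::-1].copy()
C=ctrl.get_calibration('scene'); c=ctrl.get_calibration('wrist'); Rd,td=deckT()
Q=np.array([[105,-23,0],[105,23,0],[0,23,0],[0,-23,0]])@Rd.T+td; L=np.array([[0,-36,0],[0,36,0],[0,36,10],[0,-36,10]])@Rd.T+td
Bs=tf(VW,[(75,-55,20),(75,120,20),(-75,120,20),(-75,-55,20)])
for X in (Q,L,Bs): cv2.polylines(b,[wproj(X,p,R,c).astype(np.int32)],True,(0,0,255),1)
d=np.load('tray.npz'); T=np.array([(60,33,-11),(60,-33,-11),(-60,-33,-11),(-60,33,-11)])@(R@d['M']).T+p+R@d['t']
a=cv2.resize(a,None,fx=2,fy=2,interpolation=2); 
for X in (T,): cv2.polylines(a,[(2*proj(C,X)).astype(np.int32)],True,(0,0,255),1)
cv2.imwrite('pics/c1.png',np.hstack([a[400:860,420:820],cv2.resize(b[80:440,160:480],(400,450))[:460] if 0 else cv2.copyMakeBorder(cv2.resize(b[120:456,160:480],(400,420)),0,40,0,0,0)]))
E
```

```text
8.5 [509.5 118.4 132.1] [ 0.1 -0.1 -0.3] 0.7625109320661916
tray now in deck [60.2 -1.3 61.2] [ 0.01 -0.03 -0.12]
(62, 0, 130) (array([ -1.3,  64.1, -25.2]), array([-0.03,  0.12, -0.03]))
(62, 0, 60) (array([-1.3, -1.7, -1.3]), array([-0.03,  0.12, -0.03]))
(62, 0, 25) (array([ -1.3, -34.6,  10.7]), array([-0.03,  0.12, -0.03]))
(62, 0, 12.5) (array([ -1.3, -46.3,  15. ]), array([-0.03,  0.12, -0.03]))
```

View pics/c1.png

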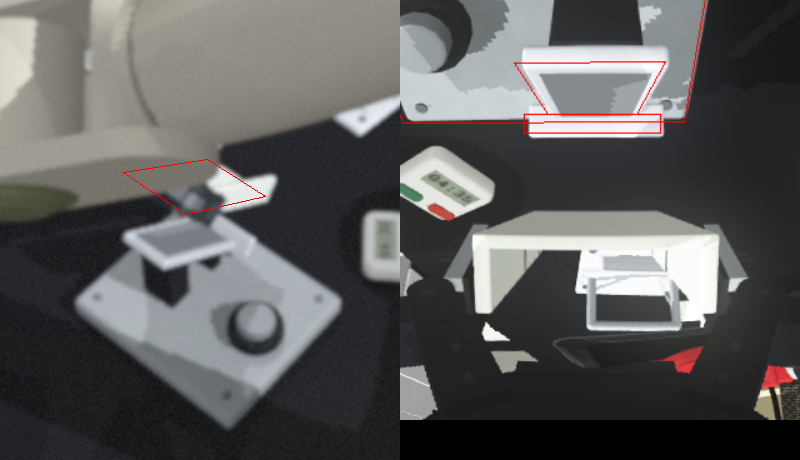

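Run:
```python
from h import *
from rig import ctrl
s,p,R=cur(); b=ctrl.capture('wrist')[:,:,::-1].copy(); cv2.imwrite('pics/w5raw.png',b); np.savez('pics/w5.npz',p=p,R=R)
c=ctrl.get_calibration('wrist'); x,y=235,145
z=cv2.resize(b[y:y+115,x:x+155],None,fx=5,fy=5,interpolation=2)
import h
for xd,col in ((-48,(0,0,255)),(-52,(0,200,0))):
    h.XD=xd; Rd,td=deckT()
    for X in ([[105,-23,0],[105,23,0],[0,23,0],[0,-23,0]],[[0,-36,0],[0,36,0],[0,36,10],[0,-36,10]]):
        q=wproj(np.array(X)@Rd.T+td,p,R,c); print(xd,q.round(1).tolist()); cv2.polylines(z,[(((q-[x,y])*5)+2).astype(np.int32)],True,col,1)
cv2.imwrite('pics/w5.png',z)
```

```text
-48 [[372.2, 168.8], [251.2, 169.3], [278.6, 211.0], [348.6, 210.8]]
-48 [[368.2, 210.8], [259.1, 211.2], [258.9, 226.2], [368.5, 225.9]]
-52 [[371.1, 176.6], [252.4, 177.1], [279.1, 215.1], [348.3, 214.9]]
-52 [[367.6, 215.0], [259.8, 215.3], [259.6, 230.2], [367.9, 229.9]]
```

View pics/w5.png

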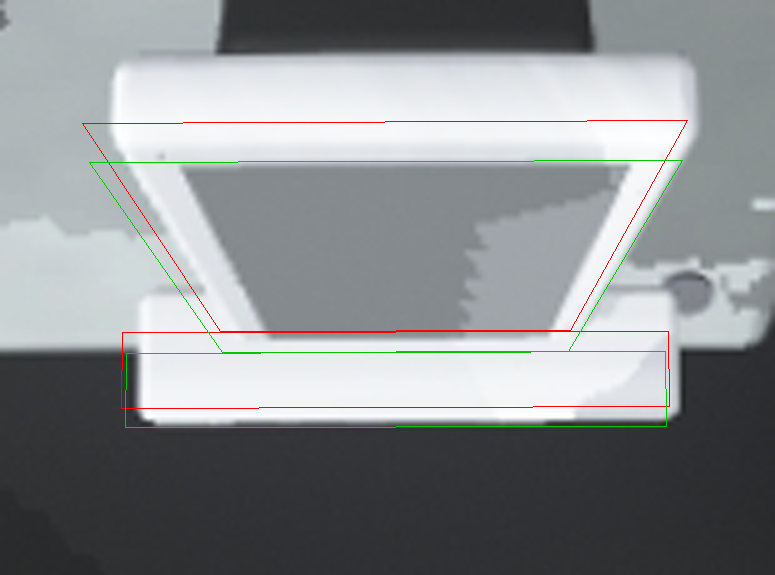

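Run:
```python
from h import *
import h
from rig import ctrl
d=np.load('pics/w5.npz'); p,R=d['p'],d['R']; c=ctrl.get_calibration('wrist'); T=c['tool_from_camera']
for xd in (-46,-48,-50,-52):
    h.XD=xd; Rd,td=deckT()
    z=lambda *X:(((wproj(np.array([X])@Rd.T+td,p,R,c)[0]-[235,145])*5)+2).round(0).tolist()
    print(xd,'cam',(Rd.T@(p+R@T[:3,3]-td)).round(0),'end bot',z(105,-23,-8),z(105,23,-8),'end top',z(105,-23,0),'ledge z-8',z(0,36,-8),'z0',z(0,36,0),'z10',z(0,36,10),'out',z(-6,36,10))
g=cv2.imread('pics/w5raw.png',0)
print([int(v) for v in g[150:232,310]])
print([int(v) for v in g[150:232,288]])
```

```text
-46 cam [239.  -2.  38.] end bot [687.0, 1.0] [83.0, 3.0] end top [691.0, 100.0] ledge z-8 [122.0, 263.0] z0 [121.0, 322.0] z10 [120.0, 398.0] out [127.0, 403.0]
-48 cam [241.  -2.  37.] end bot [684.0, 21.0] [86.0, 24.0] end top [688.0, 121.0] ledge z-8 [124.0, 273.0] z0 [123.0, 333.0] z10 [122.0, 408.0] out [128.0, 413.0]
-50 cam [243.  -2.  36.] end bot [682.0, 42.0] [89.0, 45.0] end top [685.0, 141.0] ledge z-8 [125.0, 284.0] z0 [124.0, 343.0] z10 [123.0, 418.0] out [130.0, 423.0]
-52 cam [244.  -2.  35.] end bot [679.0, 62.0] [92.0, 65.0] end top [683.0, 160.0] ledge z-8 [127.0, 295.0] z0 [126.0, 354.0] z10 [125.0, 428.0] out [132.0, 432.0]
[49, 51, 56, 60, 68, 112, 180, 197, 217, 223, 227, 230, 232, 235, 236, 239, 241, 243, 245, 246, 247, 246, 246, 240, 231, 226, 226, 194, 146, 137, 136, 137, 136, 136, 137, 136, 137, 136, 136, 136, 136, 137, 136, 136, 137, 136, 136, 136, 137, 136, 136, 135, 136, 136, 136, 136, 136, 136, 136, 136, 136, 138, 160, 229, 236, 237, 236, 236, 237, 238, 240, 241, 242, 243, 243, 243, 242, 243, 236, 139, 59, 53]
[49, 51, 56, 61, 65, 83, 180, 200, 220, 227, 229, 232, 234, 236, 238, 241, 242, 244, 246, 247, 247, 246, 246, 241, 232, 227, 226, 201, 149, 137, 136, 136, 136, 137, 136, 136, 137, 136, 136, 137, 136, 137, 137, 137, 136, 137, 136, 136, 136, 137, 137, 137, 137, 136, 136, 136, 136, 136, 136, 136, 141, 164, 192, 230, 236, 236, 235, 235, 237, 238, 240, 241, 243, 243, 243, 243, 243, 244, 238, 134, 61, 53]
```

```bash
sed -i 's/^XD=-48/XD=-50.5/' h.py; sed -i 's/^for off in.*/for off in ((62,-1.7,25),(62,-1.7,12),(62,-1.7,11)):/' goal.py; python3 goal.py
```

```text
8.65 [510.  118.1 133.7] [-0.8  0.1 -0.3] 0.7627155818917286
tray now in deck [63.1 -1.8 61.2] [-0.19 -0.06 -0.02]
(62, -1.7, 25) (array([ -0.2, -33.6,  13.4]), array([-0.06, -0.04, -0.18]))
(62, -1.7, 12) (array([ -0.3, -45.8,  17.9]), array([-0.06, -0.04, -0.18]))
(62, -1.7, 11) (array([ -0.3, -46.8,  18.2]), array([-0.06, -0.04, -0.18]))
```

Request:
play_rows(
  motion=[
    [[0, -12, 4.5], [0, 0, 0]],
    [[0, -12, 4.5], [0, 0, 0]],
    [[0, -9, 3.3], [0, 0, 0]],
    [[0, -5, 2], [0, 0, 0]],
    [[0, -3, 1.1], [0, 0, 0]],
    [[0, -2, 0.8], [0, 0, 0]],
    [[0, 0, 0], [0, 0, 0]],
    [[0, 0, 0], [0, 0, 0]],
  ],
)

```text
time_s: 9.32
eef_pos: [515.0, 144.3, 94.6]
ee_rot: [0.299, 0.948, -0.102, -0.031]
force: [0.6, 0.5, -1.1]
grip_width: 0.76
```

```bash
python3 goal.py
python3 - <<'E'
from h import *
from rig import ctrl
for i in range(4):
    ctrl.capture('wrist'); s=ctrl.sense(); print(s['eef_pos'].round(1),s['force'].round(1),s['wrist_torque'].round(2), fk(s['joints'])[0].round(1))
E
```

```text
9.3167 [515.  144.3  94.6] [ 0.6  0.5 -1.1] 0.7602523740063271
tray now in deck [62.5 -1.3 13.9] [-0.08  0.03  0.01]
(62, -1.7, 25) (array([ 0.5, 10.6, -3.3]), array([ 0.03, -0.04, -0.07]))
(62, -1.7, 12) (array([ 0.4, -1.6,  1.1]), array([ 0.03, -0.04, -0.07]))
(62, -1.7, 11) (array([ 0.4, -2.5,  1.4]), array([ 0.03, -0.04, -0.07]))
[515.1 144.2  94.7] [ 0.6 -0.5 -0.9] [ 0.38 -0.11  0.01] [515.1 144.2  94.7]
[515.1 144.2  94.8] [ 0.5 -0.  -1.3] [ 0.37 -0.11 -0.02] [515.1 144.2  94.8]
[515.  144.2  94.8] [ 1.   0.3 -1. ] [ 0.43 -0.06 -0.04] [515.1 144.2  94.8]
[515.  144.2  94.7] [ 0.  -0.7 -1.8] [ 0.41 -0.13 -0.04] [515.1 144.2  94.8]
```

Request:
play_rows(
  motion=[
    [[0, -0.9, 0.4], [0, 0, 0]],
    [[0, -0.9, 0.4], [0, 0, 0]],
    [[0, 0, 0], [0, 0, 0]],
    [[0, 0, 0], [0, 0, 0]],
  ],
)

```text
time_s: 9.85
eef_pos: [515.2, 145.1, 93.1]
ee_rot: [0.3, 0.948, -0.102, -0.031]
force: [-0.7, -1.9, 2.7]
grip_width: 0.764
```

Request:
play_rows(
  motion=[
    [[0, -0.9, 0.4], [0, 0, 0]],
    [[0, 0, 0], [0, 0, 0]],
    [[0, 0, 0], [0, 0, 0]],
  ],
)

```text
time_s: 10.1
eef_pos: [515.2, 145.1, 93.1]
ee_rot: [0.3, 0.948, -0.102, -0.032]
force: [-2.9, -2.7, 9.6]
grip_width: 0.764
```

Request:
play_rows(
  motion=[
    [[0, 0, 0], [0, 0, 0]],
    [[0, 0, 0], [0, 0, 0]],
    [[0, 0, 0], [0, 0, 0]],
    [[0, 0, 0], [0, 0, 0]],
    [[0, 0, 0], [0, 0, 0]],
    [[0, 0, 0], [0, 0, 0]],
    [[0, 0, 0], [0, 0, 0]],
    [[0, 0, 0], [0, 0, 0]],
  ],
  fingers=85,
)

```text
time_s: 10.77
eef_pos: [515.2, 145.8, 91.9]
ee_rot: [0.299, 0.948, -0.102, -0.032]
force: [-0.1, 0.2, 0.3]
grip_width: 0.993
```

Run:
```python
from h import *
from rig import ctrl
s,p,R=cur(); b=ctrl.capture('wrist')[:,:,::-1].copy(); cv2.imwrite('pics/w6raw.png',b)
print(p.round(1),s['force'].round(1),s['grip_width'])
c=ctrl.get_calibration('wrist'); Rd,td=deckT()
V=np.array([[60,33,-11],[60,-33,-11],[60,-33,11],[60,33,11]])+[60,-1.7,11]
q=wproj(V@Rd.T+td,p,R,c); cv2.polylines(b,[q.astype(np.int32)],True,(0,0,255),1); print(q.round(1).tolist())
cv2.imwrite('pics/w6.png',cv2.resize(b[180:460,120:520],None,fx=2,fy=2,interpolation=2))
```

```text
[515.2 145.8  91.9] [-0.1  0.2  0.3] 0.9928152645510973
[[220.7, 310.5], [416.4, 310.2], [414.5, 372.7], [222.6, 373.2]]
```

View pics/w6.png

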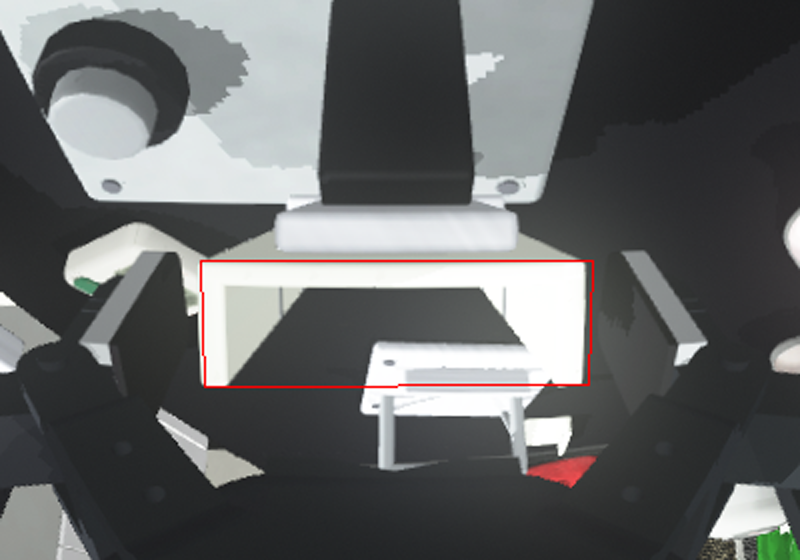

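Request:
play_rows(
  motion=[
    [[0, 0, -10], [0, 0, 0]],
    [[0, 0, -20], [0, 0, 0]],
    [[0, 0, -25], [0, 0, 0]],
    [[0, 0, -25], [0, 0, 0]],
    [[0, 0, -25], [0, 0, 0]],
    [[0, 0, -25], [0, 0, 0]],
    [[0, 0, -25], [0, 0, 0]],
    [[0, 0, 0], [5.8, 0, 0]],
    [[0, 0, 0], [5.8, 0, 0]],
    [[0, 0, 0], [5.8, 0, 0]],
    [[0, 0, 0], [5.8, 0, 0]],
    [[0, 0, 0], [5.8, 0, 0]],
    [[0, 0, 0], [5.8, 0, 0]],
    [[0, 0, 0], [0, 0, 0]],
  ],
)

```text
time_s: 11.98
eef_pos: [534.1, 231.4, 220.4]
ee_rot: [0.0, 0.994, -0.108, 0.001]
force: [0.1, -0.7, 0.5]
grip_width: 0.993
```

```bash
cat > btn.py <<'E'
from h import *
s,p,R=cur(); print(s['time_s'],p.round(1),s['force'].round(1),s['joints'].round(2))
v=np.array([-np.sin(VW[2]),np.cos(VW[2]),0]); a=np.radians(12)
z=np.array([0,0,-np.cos(a)])-v*np.sin(a); u=np.array([np.cos(VW[2]),np.sin(VW[2]),0]); y=-u; x=np.cross(y,z); Rb=np.column_stack([x,y,z])
b=tf(VW,[0,87,0])[0]
q=s['joints']
for h in (120,60,40,28):
    g=b+[0,0,h]; q,e=ik(g,Rb,q); print(h,g.round(1),rel(g,Rb),q.round(2),e.round(5),'down in tool',(Rb.T@[0,0,-1]).round(3))
E
python3 btn.py
python3 - <<'E'
from h import *
from rig import ctrl
a=ctrl.capture('scene'); cv2.imwrite('pics/s2raw.png',a[:,:,::-1]); b=ctrl.capture('top')[:,:,::-1]; cv2.imwrite('pics/t2raw.png',b)
for c in ('scene','top'): print([(round(d['p'],2),[round(d['position'][0]*640),round(d['position'][1]*480)]) for d in ctrl.spot_in(c,'start_button_top')],proj(ctrl.get_calibration(c),tf(VW,[[0,85,30],[0,85,40]])).round(1).tolist())
E
```

```text
11.9833 [534.1 231.4 220.4] [ 0.1 -0.7  0.5] [ 0.21  0.45  1.34 -0.    1.36  0.42]
120 [426.  148.4 120. ] (array([-88.1, 104.2, 100.1]), array([ 1.000e-02,  1.185e+01, -1.600e-01])) [ 0.11  0.2   1.99 -0.1   0.76  0.39] 0.0 down in tool [-0.208  0.     0.978]
60 [426.  148.4  60. ] (array([-88.3, 104.2, 160.1]), array([ 1.000e-02,  1.185e+01, -1.600e-01])) [ 0.11  0.32  2.04 -0.12  0.59  0.42] 0.0 down in tool [-0.208  0.     0.978]
40 [426.  148.4  40. ] (array([-88.3, 104.2, 180.1]), array([ 1.000e-02,  1.185e+01, -1.600e-01])) [ 0.11  0.36  2.05 -0.13  0.53  0.43] 0.0 down in tool [-0.208  0.     0.978]
28 [426.  148.4  28. ] (array([-88.4, 104.2, 192.1]), array([ 1.000e-02,  1.185e+01, -1.600e-01])) [ 0.11  0.39  2.06 -0.14  0.5   0.44] 0.0 down in tool [-0.208  0.     0.978]
[(0.55, [341, 360])] [[338.0, 362.7], [338.1, 359.3]]
[(0.46, [233, 302])] [[235.9, 303.3], [235.1, 303.6]]
```

Request:
play_rows(
  motion=[
    [[-17.7, 20.8, 0], [0, 0, 0]],
    [[-17.7, 20.8, 0], [0, 0, 0]],
    [[-17.7, 20.8, 0], [0, 0, 0]],
    [[-17.7, 20.8, 0], [0, 0, 0]],
    [[-17.7, 20.8, 0], [0, 0, 0]],
    [[0, 0, 0], [0, 5.9, 0]],
    [[0, 0, 0], [0, 5.9, 0]],
    [[-4.9, 0, 22.8], [0, 0, 0]],
    [[-4.9, 0, 22.8], [0, 0, 0]],
    [[-4.9, 0, 22.8], [0, 0, 0]],
    [[-4.9, 0, 22.8], [0, 0, 0]],
    [[0, 0, 0], [0, 0, 0]],
    [[0, 0, 0], [0, 0, 0]],
    [[0, 0, 0], [0, 0, 0]],
  ],
  fingers=0,
)

```text
time_s: 13.35
eef_pos: [425.7, 150.1, 127.1]
ee_rot: [0.013, 0.989, -0.105, 0.103]
force: [-0.0, 0.1, 0.7]
grip_width: -0.002
```

```bash
python3 btn.py
python3 - <<'E'
from h import *
from rig import ctrl
s,p,R=cur(); b=ctrl.capture('wrist')[:,:,::-1].copy(); print(s['grip_width'])
c=ctrl.get_calibration('wrist'); Rd,td=deckT()
V=np.array([[-60,-33,-11],[-60,33,-11],[60,33,-11],[60,-33,-11]])+[60,-1.7,11]
W=V+[0,0,22]
for X in (V,W): cv2.polylines(b,[wproj(X@Rd.T+td,p,R,c).astype(np.int32)],True,(0,0,255),1)
t=np.linspace(0,6.28,40)
cv2.polylines(b,[wproj(tf(VW,np.column_stack([16*np.cos(t),85+16*np.sin(t),35+0*t])),p,R,c).astype(np.int32)],True,(0,255,0),1)
cv2.imwrite('pics/w7.png',b)
E
```

```text
13.35 [425.7 150.1 127.1] [-0.   0.1  0.7] [ 0.12  0.19  1.97 -0.1   0.78  0.4 ]
120 [426.  148.4 120. ] (array([-0.9,  1.6,  7. ]), array([0.22, 0.06, 0.07])) [ 0.11  0.2   1.99 -0.1   0.76  0.39] 0.0 down in tool [-0.208  0.     0.978]
60 [426.  148.4  60. ] (array([-13.3,   1.3,  65.7]), array([0.22, 0.06, 0.07])) [ 0.11  0.32  2.04 -0.12  0.59  0.42] 0.0 down in tool [-0.208  0.     0.978]
40 [426.  148.4  40. ] (array([-17.4,   1.3,  85.3]), array([0.22, 0.06, 0.07])) [ 0.11  0.36  2.05 -0.13  0.53  0.43] 0.0 down in tool [-0.208  0.     0.978]
28 [426.  148.4  28. ] (array([-19.9,   1.2,  97. ]), array([0.22, 0.06, 0.07])) [ 0.11  0.39  2.06 -0.14  0.5   0.44] 0.0 down in tool [-0.208  0.     0.978]
-0.0016749149158800608
```

View pics/w7.png

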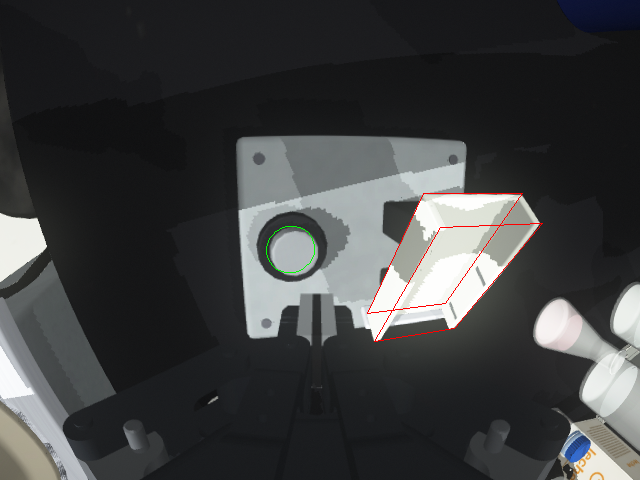

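Request:
play_rows(
  motion=[
    [[-5, 0.4, 23], [0.2, 0, 0]],
    [[-5, 0.4, 23], [0, 0, 0]],
    [[-4, 0.4, 18], [0, 0, 0]],
    [[-2, 0, 11], [0, 0, 0]],
    [[-1, 0, 5], [0, 0, 0]],
    [[0, 0, 0], [0, 0, 0]],
  ],
)

```text
time_s: 13.9
eef_pos: [424.8, 148.4, 44.2]
ee_rot: [0.011, 0.989, -0.106, 0.103]
force: [-0.9, 0.3, 0.5]
grip_width: -0.004
```

Request:
play_rows(
  motion=[
    [[-0.4, 0, 2], [0, 0, 0]],
    [[-0.4, 0, 2], [0, 0, 0]],
    [[0, 0, 0], [0, 0, 0]],
    [[0, 0, 0], [0, 0, 0]],
  ],
)

```text
time_s: 14.23
eef_pos: [425.3, 148.5, 40.8]
ee_rot: [0.011, 0.989, -0.106, 0.104]
force: [1.1, 0.7, 3.0]
grip_width: -0.0
```

Request:
play_rows(
  motion=[
    [[-0.4, 0, 2], [0, 0, 0]],
    [[-0.4, 0, 2], [0, 0, 0]],
    [[0, 0, 0], [0, 0, 0]],
    [[0, 0, 0], [0, 0, 0]],
  ],
)

```text
time_s: 14.57
eef_pos: [425.4, 148.5, 36.8]
ee_rot: [0.011, 0.989, -0.105, 0.104]
force: [-2.1, 0.9, 13.0]
grip_width: -0.003
```

Request:
play_rows(
  motion=[
    [[-0.2, 0, 1.2], [0, 0, 0]],
    [[0, 0, 0], [0, 0, 0]],
    [[0, 0, 0], [0, 0, 0]],
  ],
)

```text
time_s: 14.82
eef_pos: [425.5, 148.5, 36.3]
ee_rot: [0.011, 0.989, -0.105, 0.104]
force: [-8.4, 1.0, 27.7]
grip_width: -0.001
```

Request:
play_rows(
  motion=[
    [[0.6, 0, -3], [0, 0, 0]],
    [[0, 0, 0], [0, 0, 0]],
    [[0, 0, 0], [0, 0, 0]],
  ],
)

```text
time_s: 15.07
eef_pos: [425.2, 148.4, 38.2]
ee_rot: [0.011, 0.989, -0.106, 0.104]
force: [3.1, 0.7, 4.0]
grip_width: 0.001
```

Request:
play_rows(
  motion=[
    [[0.4, 0, -2], [0, 0, 0]],
    [[0, 0, 0], [0, 0, 0]],
    [[0, 0, 0], [0, 0, 0]],
  ],
)

```text
time_s: 15.32
eef_pos: [424.7, 148.3, 39.8]
ee_rot: [0.011, 0.989, -0.106, 0.103]
force: [2.2, 0.9, 3.9]
grip_width: -0.003
```

Request:
play_rows(
  motion=[
    [[0.3, 0, -1.5], [0, 0, 0]],
    [[0, 0, 0], [0, 0, 0]],
    [[0, 0, 0], [0, 0, 0]],
  ],
)

```text
time_s: 15.57
eef_pos: [424.4, 148.3, 41.2]
ee_rot: [0.011, 0.989, -0.106, 0.102]
force: [1.2, -0.4, 2.6]
grip_width: 0.001
```

Request:
play_rows(
  motion=[
    [[0.3, 0, -1.5], [0, 0, 0]],
    [[0, 0, 0], [0, 0, 0]],
    [[0, 0, 0], [0, 0, 0]],
  ],
)

```text
time_s: 15.82
eef_pos: [424.2, 148.3, 42.7]
ee_rot: [0.011, 0.989, -0.106, 0.102]
force: [1.0, -0.4, 1.8]
grip_width: 0.003
```

Request:
play_rows(
  motion=[
    [[1, 0, -5], [0, 0, 0]],
    [[4, 0, -20], [0, 0, 0]],
    [[5, 0, -25], [0, 0, 0]],
    [[5, 0, -25], [0, 0, 0]],
    [[5, 0, -25], [0, 0, 0]],
    [[4, 0, -20], [0, 0, 0]],
    [[0, 0, 0], [0, 0, 0]],
    [[0, 0, 0], [0, 0, 0]],
    [[0, 0, 0], [0, 0, 0]],
    [[0, 0, 0], [0, 0, 0]],
  ],
)

```text
time_s: 16.65
eef_pos: [422.7, 148.5, 164.1]
ee_rot: [0.012, 0.989, -0.106, 0.101]
force: [-0.3, -0.2, -0.3]
grip_width: 0.002
```

Run:
```python
from h import *
from rig import ctrl
s,p,R=cur(); g=cv2.cvtColor(ctrl.capture('wrist'),cv2.COLOR_RGB2GRAY); c=ctrl.get_calibration('wrist'); print(s['time_s'],p.round(1),s['force'].round(1))
for n in ('tray_mid','start_button_top','flask','small_bottle'): print(n,[(round(d['p'],2),[round(d['position'][0]*640),round(d['position'][1]*480)]) for d in ctrl.spot_in('wrist',n)])
Rd,td=deckT()
O=np.array([[-60,-33,11],[60,-33,11],[60,33,11],[-60,33,11]])
t=np.linspace(0,1,40)
# tray pose fit: maximise wall-edge gradient along rim outline by shifting (x,y,yaw)
G=cv2.GaussianBlur(g,(0,0),1.0).astype(float); G=np.hypot(cv2.Sobel(G,-1,1,0),cv2.Sobel(G,-1,0,1))
def score(dx,dy,a):
    M=Rn.from_euler('z',a).as_matrix(); P=O@M.T+[60+dx,-1.7+dy,11]
    L=np.vstack([P[i]+(P[(i+1)%4]-P[i])*t[:,None] for i in range(4)])
    q=wproj(L@Rd.T+td,p,R,c).astype(np.float32); return cv2.remap(G,q[None,:,0],q[None,:,1],1).mean()
best=sorted(((score(x,y,a),x,y,round(np.degrees(a),1)) for x in np.arange(-7,9,1) for y in np.arange(-8,8.1,1) for a in np.radians([-6,-4,-2,0,2,4,6])),reverse=True)[:5]; print(best)
```

```text
16.65 [422.7 148.5 164.1] [-0.3 -0.2 -0.3]
tray_mid [(0.83, [429, 235]), (0.74, [289, 235])]
start_button_top [(0.73, [290, 233])]
flask [(0.9, [552, 321]), (0.47, [556, 407])]
small_bottle [(0.69, [556, 407]), (0.68, [316, 203])]
[(np.float64(151.24016160025295), np.int64(2), np.float64(2.0), np.float64(0.0)), (np.float64(150.62084852365416), np.int64(1), np.float64(2.0), np.float64(0.0)), (np.float64(149.0282920209741), np.int64(3), np.float64(2.0), np.float64(0.0)), (np.float64(147.59139081423012), np.int64(4), np.float64(2.0), np.float64(0.0)), (np.float64(146.71930212688807), np.int64(0), np.float64(2.0), np.float64(0.0))]
```

```bash
python3 -c "
from rig import ctrl
print(ctrl.finish_job())"
```

```text
the job is handed in; nothing more can be done
None
```

The gel tray is on the sloping panel, channel up and let go. I then pressed the button to its stop and let it spring back, and handed the job in at about 17 s. No verdict was reported.

**Tray:** I gripped it across its width, lifted it out of the rack, turned it 80° and lowered it until it touched the panel at about 10 N before opening the fingers. An edge fit in the last wrist picture put its centre at about x 62, y 0 to 2 mm in the deck frame, turned 0° from the slope. An earlier wrist picture gave a 15 mm overhang at the upper end, which is what a tray seated against the ledge should show.

**Button:** It met a hard stop at 28 N with the fingertips at z 36.3. The spring still pushed back at z 42.7 as I backed off, so it travelled at least 6 mm. With the arm clear, the force reading was back to zero.

**Bystanders:** I kept the arm away from the flask and small bottle, and nothing touched them. I did not measure their positions again at the end.

**Disagreements:** The cameras disagreed by about 2 to 3 mm on where the panel sits, from −48 to −52 mm along the stand. I used the wrist camera's value of about −50.5. The network also gave a second, false detection for the tray and for the small bottle in the last picture, and I ignored both.

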